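# Nest the wooden trays in the caddy and bar them in with its handle

### The job

Put the nest of wooden breakfast trays away: swing the caddy's handle all the way over to the back, slide the medium tray back-wall-first fully home into the caddy, and then slide the small tray the same way fully home into the medium one. Slide the trays along the table rather than lifting them. Finally swing the handle back over and fully down in front, across the open side of the caddy, without disturbing the other breakfast things.

Things in the scene. Friction and masses are not known exactly. Their poses are not given: they have to be found in the camera images.
- caddy: largest tray: fixed wooden caddy with the handle, 158 deep (x) x 176 wide (y) x 62 high, open at the top and the -x front; walls 7 thick at the +x back and both sides (162 clear between), 3 mm floor bevelled at the front. Origin: centre of underside; x to its back wall, z up. With the medium tray home, back wall to back wall, that origin is 10 mm to +x and 3 mm up from this one
- handle (a joint): angle (rad) of the U-shaped steel handle, pivoted on the caddy's side walls about its y axis, 48 mm above the table at x = 0 of the caddy. 0: level in front, across the open side; 1.57: upright; 3.0 (stop): folded down behind the back wall. Stays where it is left (about 0.8 N moves the bar). Wire arms 97 mm either side of the middle
- handle_grip (a point): middle of the handle's cross bar, a wooden roller 12 in diameter and 110 long along the caddy's y, 110 from the pivot axis
- medium_tray: loose wooden tray, 124 deep (x) x 138 wide (y) x 52 high, open at the top and the -x front; walls 6 thick at the +x back and both sides (126 clear between), 3 mm floor bevelled over the front 20 so that a tray can slide in. Origin: centre of underside; x to its back wall, z up. 350 g; starts left or right in front of the caddy
- small_tray: loose wooden tray, 108 deep (x) x 100 wide (y) x 42 high, open at the top and the -x front; walls 6 thick at the +x back and both sides (88 clear between), 3 mm floor bevelled over the front 20 so that a tray can slide in. Origin: centre of underside; x to its back wall, z up. 250 g; starts on the other side. Home: 2 mm to +x and 3 mm up from the medium tray's origin
- cup: patterned coffee cup 81x108x74 standing on the saucer, left rear; leave alone. Origin: at its underside
- saucer: saucer 155 in diameter, 20 high, left rear; leave alone. Origin: centre of its underside
- honey_jar: honey jar 68 in diameter, 112 high, right rear; leave alone. Origin: centre of its underside
- jam_jar: jam jar 68 in diameter, 84 high, right rear; leave alone. Origin: centre of its underside
- salt_shaker: glass shaker with grey cap, white filling, 44 in diameter, 90 high, at the left; leave alone. Origin: centre of its underside
- pepper_shaker: glass shaker with grey cap, grey filling, 44 in diameter, 90 high, at the right; leave alone. Origin: centre of its underside
Mind the look-alikes: they are no part of the job. What is shaped like the medium_tray but red is not meant. Leave any green look-alike of the small_tray alone.

How it is judged:
By the outcome, as a careful person would: the job done as asked, in the order asked, and still so for the second after the job is handed in, with the robot touching nothing.
It also fails if it takes over 72 s, if anything falls off the work surface, if the arm or the gripper's body presses on something with over 40 N, if the wrist force passes 120 N, or if a joint passes its speed limit or range.

### The arm

A 6-joint arm with a two-finger parallel gripper is mounted at the origin on the work surface; the furniture and walls round the work are solid. World frame = base frame: x ahead of the robot, y to its left, z up, the work surface at z = 0. Lengths are in mm, angles in rad, forces in N, time in s.
With the tool pointing down it reaches from about 275 to 1000 mm from the base axis. Payload 8.4 kg.
Tool frame: the origin (TCP) lies midway between the tips of the shut fingers; the grasp point (between the pads) lies 19 mm behind it; z points along the fingers, y is the line along which they close (so a half turn about z gives the same grasp; the last joint's range is limited). The gripper opens to 85 mm and grips with 20 to 120 N. Pads are 22 mm wide; open, the fingers measure 114 mm over their backs; the gripper's body (76 mm by 85 mm) begins 54 mm behind the grasp point. The pads swing forward as they close: fully open they stand 13 mm farther back than shut.
Start: joints at [1.204, 0.353, 1.633, -0, 1.155, -0.002], TCP at [222.975, 583.875, 231.281] pointing down, gripper open.
Joint ranges: [-2.63, 2.63], [-0.92, 2.1], [0.06, 2.66], [-1.3, 4.44], [0, 2.69], [-3.02, 3.02]. Speed limits (rad/s): [2.22, 2.22, 2.79, 3.14, 3.14, 3.14].

### API

Orientations are given as [roll, pitch, yaw] about the fixed x, y, z axes, in that order (R = Rz(yaw) Ry(pitch) Rx(roll)).
In Python, from rig import monitor, imaging, r gives the robot as it stands.
- The arm moves only by the tool drive_tool, never from a script. Its argument "plan" is a list of rows, each an object of numbers: "x", "y", "z": the shift along the tool's x, y, z in units of 50 mm (1.0 is 50 mm); "ax", "ay", "az": the turn, a rotation vector about the tool's x, y, z in units of 6 degrees (1.0 is 6 degrees); "hand": the finger opening in mm, from 0 to 85.4. In form: [{"x": .., "y": .., "z": .., "ax": .., "ay": .., "az": .., "hand": ..}, ...]. A call has 1 to 8 rows; each row is the pose to reach, as a shift and turn from the pose commanded when the call began, along the tool's axes at that moment; what a row does not reach only later rows make up. A row lasts 1/10 s, in which the tool goes at most 50 mm and 8.59 degrees, less where a joint would pass 70% of its speed; a pose out of reach is approached as far as the arm can. A call with a gripper value outside its range is refused whole. The fingers move at their own pace and stop on an object; "grip_force" is the grip in N (left out, the last holds). Time passes only in rows, so rows that repeat a pose let the fingers close. It gives the time, the measured TCP pose, the force, the opening and the grip force at its end, in the units of the state.
- monitor.sense(): the state, without advancing time (a new reading comes with each control period).
- imaging.grab_frame(name): name is "side" or "top"; returns the picture (400x640x3 uint8, red, green, blue); there is no depth.
- imaging.camera_info(name): a dict with "mtx" (3x3 intrinsics, pixels), "R" (3x3) and "t" (3): a world point X has camera coordinates R X + t. Camera axes: x right, y down, z forward; pixel columns grow to the right and rows downward; lengths in mm; the calibration is good to about 2 mm. A picture is of the moment at which its call begins. camera_info takes no time and is no camera call.
- r.sign_off(): hands the job in; it is judged then, once.
The state is a dict: "clock": time; "qpos": joint angles; "qvel": joint speeds; "joint_efforts": joint torques, N m; "eef_pos": TCP position; "tcp_rot": TCP orientation; "contact_force": force on the tool from outside, world axes, zero at the start; "wrist_torque": the same for the moment, N m; "opening": opening from 0.0 (shut) to 1.0 (fully open); "grasp_force": force on a finger pad.
Only numpy, scipy, OpenCV 4.12 (cv2) and the standard library are available. Lean on these libraries where they do the work, as an engineer would, in place of code of your own. Each camera call takes 0.05 s, during which the arm holds its last target. There are 200 camera calls.

## Working session

There is one attempt and no reset: what is moved stays moved. The work goes in short steps, Python scripts to look and compute and a tool call to move; the robot and the scene stay as the last step left them, time stands still between calls to the robot, and variables do not carry over. Pictures are saved under pics/ and viewed, at most 12 in all, crops included, and the job is handed in when it is done.

Besides the shell and the picture viewer there is one more tool, called after "Call:" in YAML: its name, and indented under it one key for each argument. drive_tool: Moves the arm, as the interface text tells. Its arguments: {"type":"object","properties":{"plan":{"type":"array","items":{"type":"object","properties":{"x":{"type":"number"},"y":{"type":"number"},"z":{"type":"number"},"ax":{"type":"number"},"ay":{"type":"number"},"az":{"type":"number"},"hand":{"type":"number"}}}},"grip_force":{"type":"number"}},"required":["plan"]}

```bash
ls; mkdir -p pics
python3 - <<'E'
from rig import monitor, imaging, r
import cv2
for n in("top","side"):
    cv2.imwrite(f"pics/{n}0.png",imaging.grab_frame(n)[:,:,::-1]); c=imaging.camera_info(n)
    print(n,c["mtx"],c["R"],c["t"])
s=monitor.sense();print(s)
E
```

```text
pics
top [[413.21711492   0.         321.99558706]
 [  0.         413.21711492 200.94555001]
 [  0.           0.           1.        ]] [[ 0.01316278 -0.99976023  0.01749913]
 [-0.98425717 -0.01603948 -0.17601296]
 [ 0.17625143 -0.01490682 -0.9842323 ]] [ -20.06186531  488.05678225 1227.14799969]
side [[414.55209464   0.         311.16705563]
 [  0.         414.55209464 203.43403494]
 [  0.           0.           1.        ]] [[-0.97102077 -0.23783649  0.02350461]
 [-0.13088822  0.44692428 -0.88494461]
 [ 0.19996734 -0.86237607 -0.46510276]] [ 452.44281838  135.99624511 1241.32125555]
{'clock': 0.1, 'qpos': array([ 1.20358030e+00,  3.53603945e-01,  1.63406083e+00, -1.58049430e-05,
        1.15519158e+00, -2.41397878e-03]), 'qvel': array([ 0.00054472, -0.00066225, -0.00049619, -0.00086466, -0.00096577,
        0.00281583]), 'joint_efforts': array([-1.32331556e-03, -6.06360340e+01, -3.42819178e+01, -1.36175095e-04,
        3.92015238e-03, -4.66877992e-06]), 'eef_pos': array([222.83729454, 583.46827342, 230.62064632]), 'tcp_rot': array([-3.14032892e+00,  1.14008370e-05,  2.77679701e+00]), 'contact_force': array([-0.19682362, -0.48188101, -0.19062539]), 'wrist_torque': array([ 0.00540193, -0.00340368, -0.06018986]), 'grasp_force': 0.0, 'opening': 1.0022094230403318}
```

View pics/top0.png

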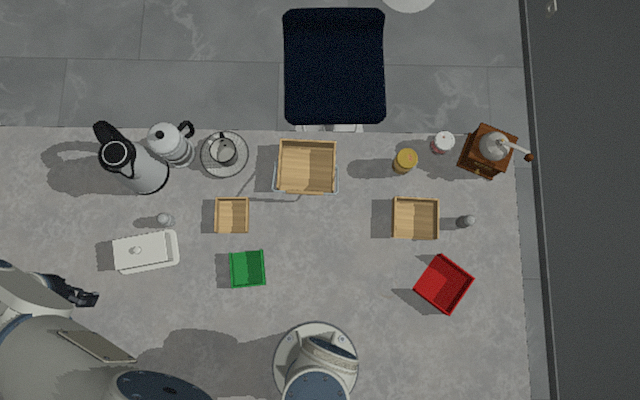

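View pics/side0.png

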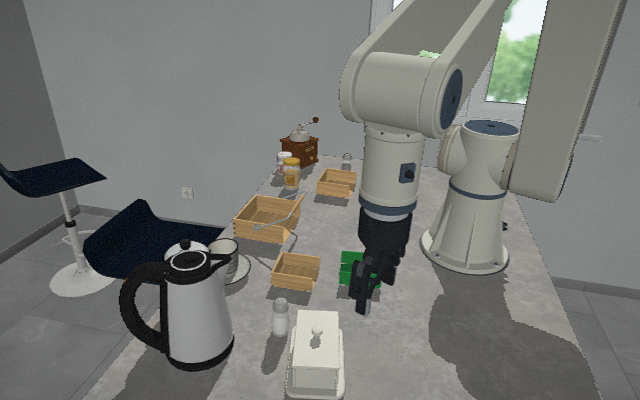

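Top view: caddy near (307,167), handle in front of or above it, small tray (232,215), medium tray (416,218), green (247,268) and red (444,284) decoys. I'll enlarge it for the details.

Run:
```python
import cv2,numpy as np
a=cv2.imread("pics/top0.png")[120:255,190:490]; b=cv2.imread("pics/side0.png")[140:300,220:380]
cv2.imwrite("pics/crop1.png",cv2.resize(a,(800,360),interpolation=cv2.INTER_CUBIC))
cv2.imwrite("pics/crop2.png",cv2.resize(b,(600,600),interpolation=cv2.INTER_CUBIC))
```

```text
(no output)
```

View pics/crop1.png

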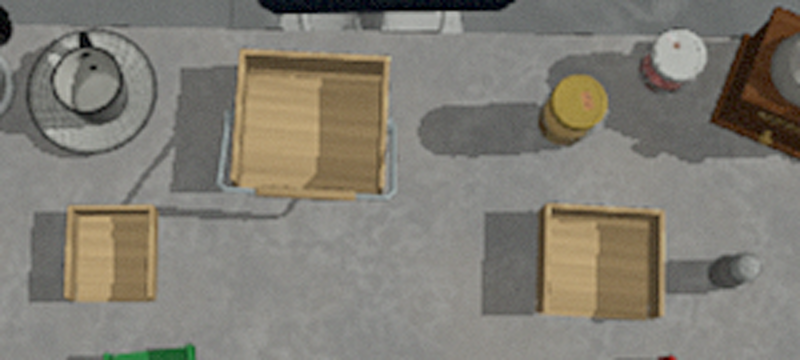

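View pics/crop2.png

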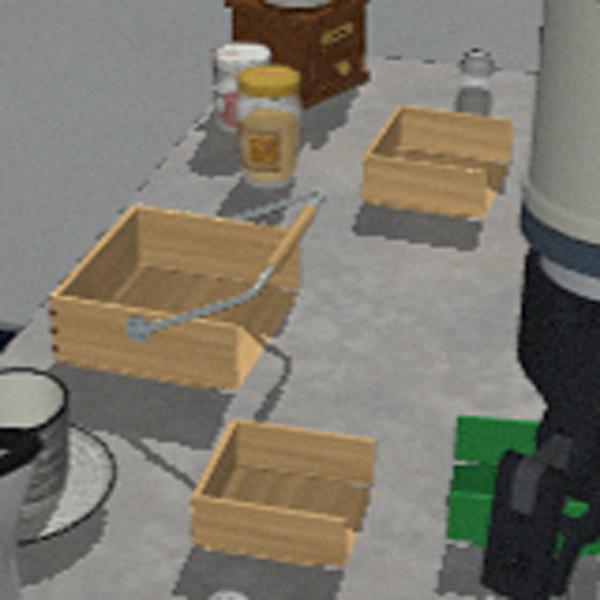

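```bash
cat > h.py <<'E'
import numpy as np, cv2
from rig import monitor, imaging, r
def ray(n,uv):
    c=imaging.camera_info(n);R=c["R"];C=-R.T@c["t"]
    d=R.T@np.linalg.solve(c["mtx"],np.r_[uv,1.]);return C,d/np.linalg.norm(d)
def onz(n,uv,z):
    C,d=ray(n,uv);return C+d*(z-C[2])/d[2]
def tri(a,b):
    (C,d),(E,e)=ray("top",a),ray("side",b)
    s=np.linalg.lstsq(np.c_[d,-e],E-C,rcond=None)[0];p,q=C+d*s[0],E+e*s[1]
    return (p+q)/2,np.linalg.norm(p-q)
def wood(img): # RGB
    h=cv2.cvtColor(img,cv2.COLOR_RGB2HSV);return cv2.inRange(h,(8,70,50),(25,255,255))
def edges(img,box,h,w,dep,K=4):
    """box u0,v0,u1,v1; fit outer wood edges; h=rim height; prints lines in world"""
    u0,v0,u1,v1=box
    m=wood(cv2.resize(img[v0:v1,u0:u1],None,fx=K,fy=K,interpolation=cv2.INTER_CUBIC))
    n,l,st,_=cv2.connectedComponentsWithStats(m);m=(l==1+np.argmax(st[1:,4]))
    px=lambda a,b:((np.array(a)+.5)/K-.5+u0,(np.array(b)+.5)/K-.5+v0)
    ys,xs=np.where(m);bx=(xs.min(),ys.min(),xs.max(),ys.max());W=bx[2]-bx[0];H=bx[3]-bx[1]
    out={}
    cols=np.arange(bx[0]+W//6,bx[2]-W//6);rows=np.arange(bx[1]+H//6,bx[3]-H//6)
    d={'back':(cols,m.argmax(0)[cols]-.5),'front':(cols,m.shape[0]-.5-m[::-1].argmax(0)[cols]),
       'left':(m.argmax(1)[rows]-.5,rows),'right':(m.shape[1]-.5-m[:,::-1].argmax(1)[rows],rows)}
    uc=px((bx[0]+bx[2])/2,0)[0]
    for k,(a,b) in d.items():
        u,v=px(a,b);z={'back':h,'front':0}.get(k, h if (k=='left')==(uc<320) else 0)
        P=np.array([onz("top",(i,j),z)[:2] for i,j in zip(u,v)])
        vx,vy,x0,y0=cv2.fitLine(P.astype(np.float32),cv2.DIST_HUBER,0,.01,.01).ravel()
        ang=np.arctan2(-vx,vy) if k in('back','front') else np.arctan2(vy,vx)
        ang=(ang+np.pi/2)%np.pi-np.pi/2
        out[k]=(x0,y0,ang);print(k,z,np.round((x0,y0),1),round(float(ang),4))
    return out
E
python3 - <<'E'
from h import *
im=cv2.imread("pics/top0.png")[:,:,::-1].copy()
for n,b,h in(("caddy",(265,130,350,205),62),("small",(205,190,260,245),42),("med",(380,190,450,250),52)):
    print(n);edges(im,b,h,0,0)
T=lambda u,v:(u/2.6667+190-.3,v/2.6667+120-.3)
S=lambda u,v:(u/3.75+220-.4,v/3.75+140-.4)
print(tri(T(224,187),S(262,289)),tri(T(391,194),S(322,195)))
for n,t,s in(("barL",T(255,191),S(268,275)),("barR",T(351,196),S(312,210))): print(n,tri(t,s))
E
```

```text
caddy
back 62 [678.9  40.9] -0.0322
front 0 [518.8  58. ] -0.038
left 62 [591.5 125.9] -0.0348
right 0 [611.5 -52. ] -0.0357
small
back 42 [496.9 275.9] 0.0165
front 0 [391.3 264.5] 0.0149
left 42 [441.7 315.6] 0.0187
right 0 [449.4 218. ] 0.026
med
back 52 [ 504.1 -287.3] -0.0467
front 0 [ 381.1 -305.9] -0.0449
left 0 [ 446.  -233.7] -0.0404
right 52 [ 448.9 -368.7] -0.0385
(array([504.46523119, 129.57474847, 102.95356619]), np.float64(8.029531853431566)) (array([502.89682461, -54.45690337,  95.73968853]), np.float64(4.503782936525633))
barL (array([505.60236122,  96.52883379,  96.28891861]), np.float64(0.6580176478820778))
barR (array([499.32297199,  -9.90166041, 102.98535758]), np.float64(2.792716876109836))
```

```bash
cat >> h.py <<'E'
from scipy.spatial.transform import Rotation as Ro
CAD=np.array([600.,37.]);CY=-.035
def go(x,y,z,yaw):
    s=monitor.sense();A=Ro.from_euler("xyz",s["tcp_rot"]);B=Ro.from_euler("xyz",[np.pi,0,yaw])
    d=A.inv().apply(np.array([x,y,z])-s["eef_pos"])/50;w=np.degrees((A.inv()*B).as_rotvec())/6
    print("xyz",np.round(d,3),"a",np.round(w,2))
def cad(p):
    c,s=np.cos(CY),np.sin(CY);return CAD+np.array([[c,-s],[s,c]])@np.array(p)
def state():
    s=monitor.sense();print(round(s["clock"],2),np.round(s["eef_pos"],1),np.round(s["tcp_rot"],3),np.round(s["contact_force"],1),round(s["opening"],2),s["grasp_force"])
E
python3 - <<'E'
from h import *
p=cad([-110*np.cos(.49),0]);print(p)
go(*p,180,np.pi/2+CY)
E
```

```text
[503.00282666  40.396288  ]
xyz [-9.109 -8.146  1.023] a [-1.000e-02  1.000e-02  1.185e+01]
```

Call:
drive_tool:
  plan:
    - {"x": -0.7,"y": -0.6,"z": 0,"az": 1,"hand": 40}
    - {"x": -1.4,"y": -1.2,"z": 0,"az": 2,"hand": 40}
    - {"x": -2.1,"y": -1.9,"z": 0,"az": 3,"hand": 40}
    - {"x": -2.8,"y": -2.5,"z": 0,"az": 4,"hand": 40}
    - {"x": -3.5,"y": -3.1,"z": 0,"az": 5,"hand": 40}
    - {"x": -4.2,"y": -3.8,"z": 0,"az": 6,"hand": 40}
    - {"x": -4.9,"y": -4.4,"z": 0,"az": 7,"hand": 40}
    - {"x": -5.6,"y": -5.0,"z": 0,"az": 8,"hand": 40}
  grip_force: 20

```text
invalid input
```

```bash
python3 -c "
from h import *
state();go(503,40.4,180,np.pi/2+CY)"
```

```text
0.1 [222.8 583.5 230.6] [-3.14   0.     2.777] [-0.2 -0.5 -0.2] 1.0 0.0
xyz [-9.109 -8.146  1.023] a [-1.000e-02  1.000e-02  1.185e+01]
```

Call:
drive_tool:
  plan:
    - {"x": -0.7,"y": -0.6,"z": 0,"ax": 0,"ay": 0,"az": 1,"hand": 40}
    - {"x": -1.4,"y": -1.2,"z": 0,"ax": 0,"ay": 0,"az": 2,"hand": 40}
    - {"x": -2.1,"y": -1.9,"z": 0,"ax": 0,"ay": 0,"az": 3,"hand": 40}
    - {"x": -2.8,"y": -2.5,"z": 0,"ax": 0,"ay": 0,"az": 4,"hand": 40}
    - {"x": -3.5,"y": -3.1,"z": 0,"ax": 0,"ay": 0,"az": 5,"hand": 40}
    - {"x": -4.2,"y": -3.8,"z": 0,"ax": 0,"ay": 0,"az": 6,"hand": 40}
    - {"x": -4.9,"y": -4.4,"z": 0,"ax": 0,"ay": 0,"az": 7,"hand": 40}
    - {"x": -5.6,"y": -5.0,"z": 0,"ax": 0,"ay": 0,"az": 8,"hand": 40}
  grip_force: 20

```text
clock: 0.9
eef_pos: [395.7, 248.6, 231.2]
tcp_rot: [-3.142, 0.0, 1.935]
contact_force: [-0.0, -0.5, -0.2]
opening: 0.47
grasp_force: 0.0
```

```bash
python3 -c "
from h import *
state();go(503,40.4,150,np.pi/2+CY)"
```

```text
0.9 [395.7 248.6 231.2] [-3.142  0.     1.935] [-0.  -0.5 -0.2] 0.47 0.0
xyz [-4.655  0.524  1.624] a [-0.    0.    3.81]
```

Call:
drive_tool:
  plan:
    - {"x": -0.8,"y": 0.1,"z": 0,"ax": 0,"ay": 0,"az": 1,"hand": 40}
    - {"x": -1.6,"y": 0.2,"z": 0,"ax": 0,"ay": 0,"az": 2,"hand": 40}
    - {"x": -2.4,"y": 0.3,"z": 0,"ax": 0,"ay": 0,"az": 3,"hand": 40}
    - {"x": -3.2,"y": 0.4,"z": 0.3,"ax": 0,"ay": 0,"az": 3.8,"hand": 40}
    - {"x": -4.0,"y": 0.45,"z": 0.8,"ax": 0,"ay": 0,"az": 3.8,"hand": 40}
    - {"x": -4.65,"y": 0.52,"z": 1.3,"ax": 0,"ay": 0,"az": 3.8,"hand": 40}
    - {"x": -4.65,"y": 0.52,"z": 1.62,"ax": 0,"ay": 0,"az": 3.8,"hand": 40}
    - {"x": -4.65,"y": 0.52,"z": 1.62,"ax": 0,"ay": 0,"az": 3.8,"hand": 40}

```text
clock: 1.7
eef_pos: [501.7, 41.8, 148.0]
tcp_rot: [-3.137, 0.0, 1.539]
contact_force: [-0.9, 0.3, 0.8]
opening: 0.47
grasp_force: 0.0
```

```bash
python3 -c "
from h import *
state();go(503,40.4,83,np.pi/2+CY)
a=imaging.grab_frame('top')[120:255,230:400,::-1];b=imaging.grab_frame('side')[140:260,220:380,::-1]
cv2.imwrite('pics/c3.png',np.hstack([cv2.resize(a,(400,318)),cv2.resize(b,(400,318))]))"
```

```text
1.7 [501.7  41.8 148. ] [-3.137  0.     1.539] [-0.9  0.3  0.8] 0.47 0.0
xyz [-0.027  0.034  1.299] a [-0.05  0.    0.03]
```

View pics/c3.png

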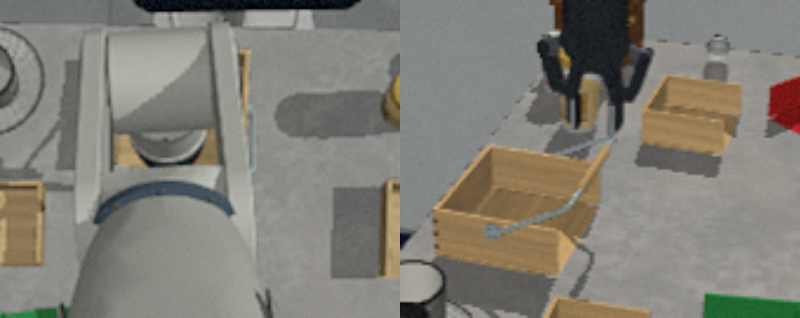

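The fingers straddle the bar line in the side crop (tips near (590,125)); the arm hides it in the top view. Next: descend and grip.

Call:
drive_tool:
  plan:
    - {"x": 0,"y": 0.03,"z": 0.5,"ax": 0,"ay": 0,"az": 0,"hand": 40}
    - {"x": 0,"y": 0.03,"z": 1.0,"ax": 0,"ay": 0,"az": 0,"hand": 40}
    - {"x": 0,"y": 0.03,"z": 1.3,"ax": 0,"ay": 0,"az": 0,"hand": 40}
    - {"x": 0,"y": 0.03,"z": 1.3,"ax": 0,"ay": 0,"az": 0,"hand": 8}
    - {"x": 0,"y": 0.03,"z": 1.3,"ax": 0,"ay": 0,"az": 0,"hand": 8}
    - {"x": 0,"y": 0.03,"z": 1.3,"ax": 0,"ay": 0,"az": 0,"hand": 8}
    - {"x": 0,"y": 0.03,"z": 1.3,"ax": 0,"ay": 0,"az": 0,"hand": 8}
    - {"x": 0,"y": 0.03,"z": 1.3,"ax": 0,"ay": 0,"az": 0,"hand": 8}
  grip_force: 20

```text
clock: 2.6
eef_pos: [504.0, 43.5, 86.5]
tcp_rot: [-3.141, -0.001, 1.541]
contact_force: [-5.2, 3.2, 0.0]
opening: 0.131
grasp_force: 21.8
```

Run:
```python
from h import *
state()
p0=np.r_[-110*np.cos(.49),110*np.sin(.49)]
for a in (.7,.9,1.1,1.3,1.5,1.7,1.9,2.1,2.3,2.5,2.7,2.85,3.0):
    q=np.r_[-110*np.cos(a),110*np.sin(a)]-p0;print(a,"y %.2f z %.2f"%(q[0]/50,-q[1]/50))
```

```text
2.6 [504.   43.5  86.5] [-3.141e+00 -1.000e-03  1.541e+00] [-5.2  3.2  0. ] 0.13 21.819036304950714
0.7 y 0.26 z -0.38
0.9 y 0.57 z -0.69
1.1 y 0.94 z -0.93
1.3 y 1.35 z -1.08
1.5 y 1.79 z -1.16
1.7 y 2.22 z -1.15
1.9 y 2.65 z -1.05
2.1 y 3.05 z -0.86
2.3 y 3.41 z -0.61
2.5 y 3.70 z -0.28
2.7 y 3.93 z 0.10
2.85 y 4.05 z 0.40
3.0 y 4.12 z 0.72
```

Call:
drive_tool:
  plan:
    - {"x": 0,"y": 0.26,"z": -0.38,"ax": 0,"ay": 0,"az": 0,"hand": 8}
    - {"x": 0,"y": 0.57,"z": -0.69,"ax": 0,"ay": 0,"az": 0,"hand": 8}
    - {"x": 0,"y": 0.94,"z": -0.93,"ax": 0,"ay": 0,"az": 0,"hand": 8}
    - {"x": 0,"y": 1.35,"z": -1.08,"ax": 0,"ay": 0,"az": 0,"hand": 8}
    - {"x": 0,"y": 1.79,"z": -1.16,"ax": 0,"ay": 0,"az": 0,"hand": 8}
    - {"x": 0,"y": 2.22,"z": -1.15,"ax": 0,"ay": 0,"az": 0,"hand": 8}
    - {"x": 0,"y": 2.65,"z": -1.05,"ax": 0,"ay": 0,"az": 0,"hand": 8}
    - {"x": 0,"y": 2.65,"z": -1.05,"ax": 0,"ay": 0,"az": 0,"hand": 8}

```text
clock: 3.4
eef_pos: [640.7, 39.0, 139.9]
tcp_rot: [3.136, -0.0, 1.541]
contact_force: [3.5, -0.6, 7.2]
opening: 0.13
grasp_force: 21.6
```

Call:
drive_tool:
  plan:
    - {"x": 0,"y": 0.4,"z": 0.19,"ax": 0,"ay": 0,"az": 0,"hand": 8}
    - {"x": 0,"y": 0.76,"z": 0.44,"ax": 0,"ay": 0,"az": 0,"hand": 8}
    - {"x": 0,"y": 1.05,"z": 0.77,"ax": 0,"ay": 0,"az": 0,"hand": 8}
    - {"x": 0,"y": 1.28,"z": 1.15,"ax": 0,"ay": 0,"az": 0,"hand": 8}
    - {"x": 0,"y": 1.4,"z": 1.45,"ax": 0,"ay": 0,"az": 0,"hand": 8}
    - {"x": 0,"y": 1.47,"z": 1.77,"ax": 0,"ay": 0,"az": 0,"hand": 8}
    - {"x": 0,"y": 1.47,"z": 1.82,"ax": 0,"ay": 0,"az": 0,"hand": 8}
    - {"x": 0,"y": 1.47,"z": 1.82,"ax": 0,"ay": 0,"az": 0,"hand": 8}

```text
clock: 4.2
eef_pos: [710.1, 36.9, 47.9]
tcp_rot: [-3.141, -0.0, 1.541]
contact_force: [-5.2, -0.7, 8.7]
opening: 0.125
grasp_force: 23.9
```

Call:
drive_tool:
  plan:
    - {"x": 0,"y": 0,"z": 0,"ax": 0,"ay": 0,"az": 0,"hand": 20}
    - {"x": 0,"y": 0,"z": 0,"ax": 0,"ay": 0,"az": 0,"hand": 20}
    - {"x": 0,"y": 0,"z": -0.3,"ax": 0,"ay": 0,"az": 0,"hand": 20}
    - {"x": 0,"y": 0,"z": -0.7,"ax": 0,"ay": 0,"az": 0,"hand": 20}
    - {"x": 0,"y": 0,"z": -1.4,"ax": 0,"ay": 0,"az": 0,"hand": 30}
    - {"x": 0,"y": 0,"z": -2.2,"ax": 0,"ay": 0,"az": 0,"hand": 40}
    - {"x": 0,"y": 0,"z": -3.0,"ax": 0,"ay": 0,"az": 0,"hand": 40}
    - {"x": 0,"y": 0,"z": -3.0,"ax": 0,"ay": 0,"az": 0,"hand": 40}

```text
clock: 5.0
eef_pos: [714.3, 37.0, 204.9]
tcp_rot: [3.13, -0.001, 1.541]
contact_force: [1.2, 0.3, 0.2]
opening: 0.469
grasp_force: 0.0
```

```bash
python3 -c "
from h import *
y=-.043
p=np.array([442.3,-301.2])+59*np.array([np.cos(y),np.sin(y)])
state();print(p);go(*p,200,np.pi/2+y)
a=imaging.grab_frame('side')[140:260,220:380,::-1]
cv2.imwrite('pics/c4.png',cv2.resize(a,(400,300)))"
```

```text
5.0 [714.3  37.  204.9] [ 3.130e+00 -1.000e-03  1.541e+00] [1.2 0.3 0.2] 0.47 0.0
[ 501.2454629  -303.73621825]
xyz [-6.937 -4.058  0.046] a [ 0.11 -0.01  0.13]
```

View pics/c4.png

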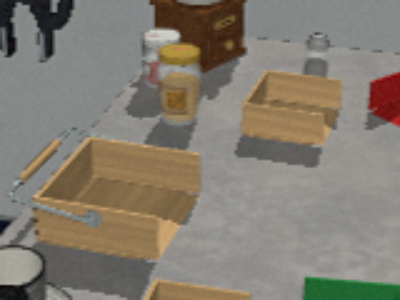

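Handle is folded behind the back wall (bar at (40,160) in the crop). Next: over to the medium tray's back wall.

Call:
drive_tool:
  plan:
    - {"x": -0.85,"y": -0.5,"z": 0,"ax": 0,"ay": 0,"az": 0,"hand": 40}
    - {"x": -1.7,"y": -1.0,"z": 0,"ax": 0,"ay": 0,"az": 0,"hand": 40}
    - {"x": -2.5,"y": -1.5,"z": 0,"ax": 0,"ay": 0,"az": 0,"hand": 40}
    - {"x": -3.4,"y": -2.0,"z": 0,"ax": 0,"ay": 0,"az": 0.13,"hand": 40}
    - {"x": -4.2,"y": -2.5,"z": 0,"ax": 0,"ay": 0,"az": 0.13,"hand": 40}
    - {"x": -5.1,"y": -3.0,"z": 0,"ax": 0,"ay": 0,"az": 0.13,"hand": 40}
    - {"x": -6.0,"y": -3.5,"z": 0,"ax": 0,"ay": 0,"az": 0.13,"hand": 40}
    - {"x": -6.94,"y": -4.06,"z": 0,"ax": 0,"ay": 0,"az": 0.13,"hand": 40}

```text
clock: 5.85
eef_pos: [499.8, -298.8, 196.2]
tcp_rot: [-3.141, -0.0, 1.528]
contact_force: [0.8, -0.4, 0.1]
opening: 0.466
grasp_force: 0.0
```

```bash
python3 -c "
from h import *
state();go(501.3,-303.7,20,np.pi/2-.043)"
```

```text
5.85 [ 499.8 -298.8  196.2] [-3.141 -0.     1.528] [ 0.8 -0.4  0.1] 0.47 0.0
xyz [-0.098  0.036  3.524] a [-0.01 -0.   -0.  ]
```

Call:
drive_tool:
  plan:
    - {"x": 0,"y": 0.0,"z": 0.8,"ax": 0,"ay": 0,"az": 0,"hand": 40}
    - {"x": 0,"y": 0.0,"z": 1.6,"ax": 0,"ay": 0,"az": 0,"hand": 40}
    - {"x": 0,"y": 0.0,"z": 2.4,"ax": 0,"ay": 0,"az": 0,"hand": 40}
    - {"x": 0,"y": 0.0,"z": 3.0,"ax": 0,"ay": 0,"az": 0,"hand": 40}
    - {"x": 0,"y": 0.0,"z": 3.4,"ax": 0,"ay": 0,"az": 0,"hand": 40}
    - {"x": 0,"y": 0.0,"z": 3.52,"ax": 0,"ay": 0,"az": 0,"hand": 40}
    - {"x": 0,"y": 0.0,"z": 3.52,"ax": 0,"ay": 0,"az": 0,"hand": 40}

```text
clock: 6.55
eef_pos: [500.7, -297.1, 19.8]
tcp_rot: [-3.139, -0.001, 1.528]
contact_force: [-0.3, -0.1, 0.9]
opening: 0.469
grasp_force: 0.0
```

```bash
python3 -c "
from h import *
state();go(501.3,-303.7,20,np.pi/2-.043)"
```

```text
6.55 [ 500.7 -297.1   19.8] [-3.139e+00 -1.000e-03  1.528e+00] [-0.3 -0.1  0.9] 0.47 0.0
xyz [-0.132  0.017 -0.004] a [-0.02 -0.01 -0.  ]
```

Call:
drive_tool:
  plan:
    - {"x": -0.1,"y": 0.01,"z": 0,"ax": 0,"ay": 0,"az": 0,"hand": 30}
    - {"x": -0.13,"y": 0.01,"z": 0,"ax": 0,"ay": 0,"az": 0,"hand": 20}
    - {"x": -0.13,"y": 0.01,"z": 0,"ax": 0,"ay": 0,"az": 0,"hand": 2}
    - {"x": -0.13,"y": 0.01,"z": 0,"ax": 0,"ay": 0,"az": 0,"hand": 2}
    - {"x": -0.13,"y": 0.01,"z": 0,"ax": 0,"ay": 0,"az": 0,"hand": 2}
    - {"x": -0.13,"y": 0.01,"z": 0,"ax": 0,"ay": 0,"az": 0,"hand": 2}
    - {"x": -0.13,"y": 0.01,"z": 0,"ax": 0,"ay": 0,"az": 0,"hand": 2}
  grip_force: 50

```text
clock: 7.25
eef_pos: [502.6, -304.9, 22.0]
tcp_rot: [3.14, 0.001, 1.528]
contact_force: [-0.2, -1.7, 6.9]
opening: 0.063
grasp_force: 50.1
```

```bash
python3 -c "
from h import *
state();
q=cad([-85-35,0]);print(q)   # wall centre 120 in front of caddy centre -> 41 mm before caddy front
go(*q,20,np.pi/2+CY)"
```

```text
7.25 [ 502.6 -304.9   22. ] [3.140e+00 1.000e-03 1.528e+00] [-0.2 -1.7  6.9] 0.06 50.08900344371796
[480.0734925   41.19914255]
xyz [ 6.896 -0.748  0.029] a [ 0.02  0.01 -0.08]
```

Call:
drive_tool:
  plan:
    - {"x": 0.1,"y": -0.25,"z": -0.02,"ax": 0,"ay": 0,"az": 0,"hand": 2}
    - {"x": 0.4,"y": -0.5,"z": -0.02,"ax": 0,"ay": 0,"az": 0,"hand": 2}
    - {"x": 0.8,"y": -0.75,"z": -0.02,"ax": 0,"ay": 0,"az": 0,"hand": 2}
    - {"x": 1.3,"y": -0.75,"z": -0.02,"ax": 0,"ay": 0,"az": 0,"hand": 2}
    - {"x": 1.8,"y": -0.75,"z": -0.02,"ax": 0,"ay": 0,"az": 0,"hand": 2}
    - {"x": 2.3,"y": -0.75,"z": -0.02,"ax": 0,"ay": 0,"az": 0,"hand": 2}
    - {"x": 2.8,"y": -0.75,"z": -0.02,"ax": 0,"ay": 0,"az": 0,"hand": 2}
    - {"x": 3.3,"y": -0.75,"z": -0.02,"ax": 0,"ay": 0,"az": 0,"hand": 2}

```text
clock: 8.05
eef_pos: [470.5, -136.6, 22.0]
tcp_rot: [-3.141, 0.0, 1.528]
contact_force: [0.2, -1.4, 0.7]
opening: 0.06
grasp_force: 49.3
```

Call:
drive_tool:
  plan:
    - {"x": 0.5,"y": 0,"z": 0,"ax": 0,"ay": 0,"az": 0,"hand": 2}
    - {"x": 1.0,"y": 0,"z": 0,"ax": 0,"ay": 0,"az": 0,"hand": 2}
    - {"x": 1.5,"y": 0,"z": 0,"ax": 0,"ay": 0,"az": 0,"hand": 2}
    - {"x": 2.0,"y": 0,"z": 0,"ax": 0,"ay": 0,"az": 0,"hand": 2}
    - {"x": 2.5,"y": 0,"z": 0,"ax": 0,"ay": 0,"az": 0,"hand": 2}
    - {"x": 3.0,"y": 0,"z": 0,"ax": 0,"ay": 0,"az": 0,"hand": 2}
    - {"x": 3.3,"y": 0,"z": 0,"ax": 0,"ay": 0,"az": 0,"hand": 2}
    - {"x": 3.3,"y": 0,"z": 0,"ax": 0,"ay": 0,"az": 0,"hand": 2}

```text
clock: 8.85
eef_pos: [477.8, 28.6, 22.0]
tcp_rot: [-3.141, -0.0, 1.529]
contact_force: [-0.3, 1.5, 2.1]
opening: 0.063
grasp_force: 49.6
```

```bash
python3 -c "
from h import *
state();
q=cad([-120,0]);go(*q,20,np.pi/2+CY)
a=imaging.grab_frame('top')[120:255,230:400,::-1];b=imaging.grab_frame('side')[140:260,220:380,::-1]
cv2.imwrite('pics/c5.png',np.hstack([cv2.resize(a,(400,318)),cv2.resize(b,(400,318))]))"
```

```text
8.85 [477.8  28.6  22. ] [-3.141 -0.     1.529] [-0.3  1.5  2.1] 0.06 49.591044187545776
xyz [0.253 0.036 0.04 ] a [-0.   -0.   -0.06]
```

View pics/c5.png

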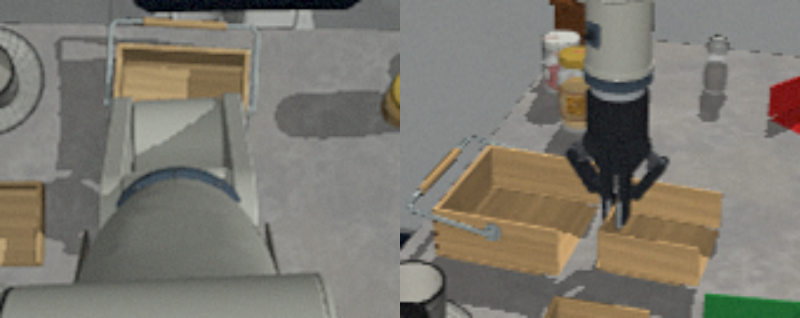

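Call:
drive_tool:
  plan:
    - {"x": 0.13,"y": 0,"z": 0,"ax": 0,"ay": 0,"az": -0.06,"hand": 2}
    - {"x": 0.24,"y": 0,"z": 0,"ax": 0,"ay": 0,"az": -0.06,"hand": 2}
    - {"x": 0.24,"y": 0,"z": 0,"ax": 0,"ay": 0,"az": -0.06,"hand": 2}
    - {"x": 0.24,"y": 0,"z": 0,"ax": 0,"ay": 0,"az": -0.06,"hand": 30}
    - {"x": 0.24,"y": 0,"z": 0,"ax": 0,"ay": 0,"az": -0.06,"hand": 30}
    - {"x": 0.24,"y": 0,"z": 0,"ax": 0,"ay": 0,"az": -0.06,"hand": 30}
    - {"x": 0.24,"y": 0,"z": -0.6,"ax": 0,"ay": 0,"az": -0.06,"hand": 30}
    - {"x": 0.24,"y": 0,"z": -1.3,"ax": 0,"ay": 0,"az": -0.06,"hand": 30}

```text
clock: 9.75
eef_pos: [477.7, 39.0, 86.2]
tcp_rot: [-3.138, 0.0, 1.534]
contact_force: [1.1, -0.3, 0.3]
opening: 0.347
grasp_force: 0.0
```

Call:
drive_tool:
  plan:
    - {"x": 0,"y": -0.4,"z": 0,"ax": 0,"ay": 0,"az": 0,"hand": 0}
    - {"x": 0,"y": -0.8,"z": 0,"ax": 0,"ay": 0,"az": 0,"hand": 0}
    - {"x": 0,"y": -0.8,"z": 0,"ax": 0,"ay": 0,"az": 0,"hand": 0}
    - {"x": 0,"y": -0.8,"z": 0.4,"ax": 0,"ay": 0,"az": 0,"hand": 0}
    - {"x": 0,"y": -0.8,"z": 0.9,"ax": 0,"ay": 0,"az": 0,"hand": 0}
    - {"x": 0,"y": -0.8,"z": 1.3,"ax": 0,"ay": 0,"az": 0,"hand": 0}
    - {"x": 0,"y": -0.8,"z": 1.3,"ax": 0,"ay": 0,"az": 0,"hand": 0}

```text
clock: 10.45
eef_pos: [438.3, 40.5, 19.8]
tcp_rot: [-3.138, 0.0, 1.534]
contact_force: [0.7, 0.1, 0.7]
opening: -0.005
grasp_force: 0.0
```

```bash
python3 -c "
from h import *
state();
q=cad([72-6-14.5,0]);print(q);go(*q,20,np.pi/2+CY)"
```

```text
10.45 [438.3  40.5  19.8] [-3.138  0.     1.534] [0.7 0.1 0.7] -0.0 0.0
[651.46845947  35.19786799]
xyz [ 0.053  4.265 -0.02 ] a [-0.03  0.   -0.02]
```

Call:
drive_tool:
  plan:
    - {"x": 0.03,"y": 0.25,"z": 0,"ax": 0,"ay": 0,"az": 0,"hand": 0}
    - {"x": 0.03,"y": 0.4,"z": 0,"ax": 0,"ay": 0,"az": 0,"hand": 0}
    - {"x": 0.03,"y": 0.6,"z": 0,"ax": 0,"ay": 0,"az": 0,"hand": 0}
    - {"x": 0.03,"y": 0.9,"z": 0,"ax": 0,"ay": 0,"az": 0,"hand": 0}
    - {"x": 0.03,"y": 1.2,"z": 0,"ax": 0,"ay": 0,"az": 0,"hand": 0}
    - {"x": 0.03,"y": 1.5,"z": 0,"ax": 0,"ay": 0,"az": 0,"hand": 0}
    - {"x": 0.03,"y": 1.8,"z": 0,"ax": 0,"ay": 0,"az": 0,"hand": 0}
    - {"x": 0.03,"y": 2.1,"z": 0,"ax": 0,"ay": 0,"az": 0,"hand": 0}

```text
clock: 11.25
eef_pos: [545.8, 38.2, 22.6]
tcp_rot: [3.141, -0.0, 1.534]
contact_force: [-1.1, 1.4, -1.4]
opening: 0.002
grasp_force: 0.0
```

Call:
drive_tool:
  plan:
    - {"x": 0.02,"y": 0.3,"z": 0,"ax": 0,"ay": 0,"az": 0,"hand": 0}
    - {"x": 0.02,"y": 0.6,"z": 0,"ax": 0,"ay": 0,"az": 0,"hand": 0}
    - {"x": 0.02,"y": 0.9,"z": 0,"ax": 0,"ay": 0,"az": 0,"hand": 0}
    - {"x": 0.02,"y": 1.2,"z": 0,"ax": 0,"ay": 0,"az": 0,"hand": 0}
    - {"x": 0.02,"y": 1.45,"z": 0,"ax": 0,"ay": 0,"az": 0,"hand": 0}
    - {"x": 0.02,"y": 1.65,"z": 0,"ax": 0,"ay": 0,"az": 0,"hand": 0}
    - {"x": 0.02,"y": 1.8,"z": 0,"ax": 0,"ay": 0,"az": 0,"hand": 0}
    - {"x": 0.02,"y": 1.8,"z": 0,"ax": 0,"ay": 0,"az": 0,"hand": 0}

```text
clock: 12.05
eef_pos: [635.4, 35.9, 22.0]
tcp_rot: [3.14, -0.0, 1.534]
contact_force: [0.5, -0.0, -0.4]
opening: 0.001
grasp_force: 0.0
```

```bash
python3 -c "
from h import *
state();
q=cad([72-6-14.5,0]);go(*q,20,np.pi/2+CY)
a=imaging.grab_frame('top')[110:245,230:400,::-1];b=imaging.grab_frame('side')[140:260,220:380,::-1]
cv2.imwrite('pics/c6.png',np.hstack([cv2.resize(a,(400,318)),cv2.resize(b,(400,318))]))"
```

```text
12.05 [635.4  35.9  22. ] [ 3.14  -0.     1.534] [ 0.5 -0.  -0.4] 0.0 0.0
xyz [-0.001  0.322  0.041] a [ 0.01 -0.   -0.02]
```

View pics/c6.png

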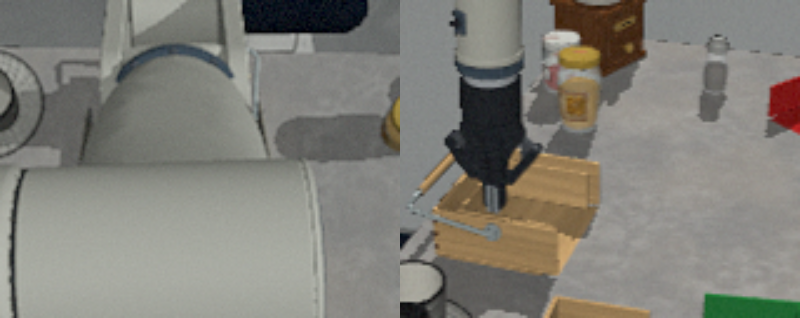

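The medium tray is inside the caddy (side crop), nearly home. I'll keep pushing slowly until the force rises.

Call:
drive_tool:
  plan:
    - {"x": 0,"y": 0.08,"z": 0,"ax": 0,"ay": 0,"az": 0,"hand": 0}
    - {"x": 0,"y": 0.16,"z": 0,"ax": 0,"ay": 0,"az": 0,"hand": 0}
    - {"x": 0,"y": 0.22,"z": 0,"ax": 0,"ay": 0,"az": 0,"hand": 0}
    - {"x": 0,"y": 0.27,"z": 0,"ax": 0,"ay": 0,"az": 0,"hand": 0}
    - {"x": 0,"y": 0.32,"z": 0,"ax": 0,"ay": 0,"az": 0,"hand": 0}

```text
clock: 12.65
eef_pos: [650.3, 35.3, 21.8]
tcp_rot: [-3.141, 0.0, 1.534]
contact_force: [-0.1, 0.1, -0.7]
opening: 0.005
grasp_force: 0.4
```

Call:
drive_tool:
  plan:
    - {"x": 0,"y": 0.04,"z": 0,"ax": 0,"ay": 0,"az": 0,"hand": 0}
    - {"x": 0,"y": 0.08,"z": 0,"ax": 0,"ay": 0,"az": 0,"hand": 0}

```text
clock: 12.85
eef_pos: [653.1, 35.2, 21.6]
tcp_rot: [-3.139, 0.0, 1.534]
contact_force: [-8.1, 1.7, 7.0]
opening: 0.0
grasp_force: 4.6
```

Call:
drive_tool:
  plan:
    - {"x": 0,"y": 0.03,"z": 0,"ax": 0,"ay": 0,"az": 0,"hand": 0}
    - {"x": 0,"y": 0.06,"z": 0,"ax": 0,"ay": 0,"az": 0,"hand": 0}

```text
clock: 13.05
eef_pos: [653.1, 35.2, 21.4]
tcp_rot: [-3.133, 0.0, 1.534]
contact_force: [-19.9, 1.5, 15.5]
opening: -0.002
grasp_force: 10.4
```

Call:
drive_tool:
  plan:
    - {"x": 0,"y": -0.2,"z": 0,"ax": 0,"ay": 0,"az": 0,"hand": 0}
    - {"x": 0,"y": -0.3,"z": -0.4,"ax": 0,"ay": 0,"az": 0,"hand": 0}
    - {"x": 0,"y": -0.3,"z": -1.2,"ax": 0,"ay": 0,"az": 0,"hand": 0}
    - {"x": 0,"y": -0.3,"z": -2.0,"ax": 0,"ay": 0,"az": 0,"hand": 0}
    - {"x": 0,"y": -0.3,"z": -2.8,"ax": 0,"ay": 0,"az": 0,"hand": 20}
    - {"x": 0.4,"y": -0.6,"z": -3.1,"ax": 0,"ay": 0,"az": 0,"hand": 40}
    - {"x": 1.0,"y": -1.1,"z": -3.1,"ax": 0,"ay": 0,"az": 0,"hand": 40}
    - {"x": 1.6,"y": -1.6,"z": -3.1,"ax": 0,"ay": 0,"az": 0,"hand": 40}

```text
clock: 13.85
eef_pos: [580.2, 118.5, 177.8]
tcp_rot: [3.139, -0.001, 1.532]
contact_force: [-0.1, -0.3, 0.2]
opening: 0.469
grasp_force: 0.0
```

```bash
python3 -c "
from h import *
state();go(495,267.6,170,np.pi/2+.018)"
```

```text
13.85 [580.2 118.5 177.8] [ 3.139e+00 -1.000e-03  1.532e+00] [-0.1 -0.3  0.2] 0.47 0.0
xyz [ 2.913 -1.817  0.153] a [ 0.02 -0.01 -0.54]
```

Call:
drive_tool:
  plan:
    - {"x": 0.6,"y": -0.4,"z": 0,"ax": 0,"ay": 0,"az": -0.2,"hand": 40}
    - {"x": 1.2,"y": -0.8,"z": 0,"ax": 0,"ay": 0,"az": -0.4,"hand": 40}
    - {"x": 1.8,"y": -1.2,"z": 0,"ax": 0,"ay": 0,"az": -0.54,"hand": 40}
    - {"x": 2.4,"y": -1.5,"z": 0,"ax": 0,"ay": 0,"az": -0.54,"hand": 40}
    - {"x": 2.92,"y": -1.82,"z": 0.1,"ax": 0,"ay": 0,"az": -0.54,"hand": 40}
    - {"x": 2.92,"y": -1.82,"z": 0.15,"ax": 0,"ay": 0,"az": -0.54,"hand": 40}
    - {"x": 2.92,"y": -1.82,"z": 0.15,"ax": 0,"ay": 0,"az": -0.54,"hand": 40}

```text
clock: 14.55
eef_pos: [494.3, 267.5, 169.0]
tcp_rot: [3.142, 0.0, 1.592]
contact_force: [-0.1, -0.7, 0.3]
opening: 0.467
grasp_force: 0.0
```

```bash
python3 -c "
from h import *
state();go(495,267.6,17,np.pi/2+.018)
a=imaging.grab_frame('top')[:,:,::-1]
cv2.imwrite('pics/t7.png',a)
cv2.imwrite('pics/c7.png',cv2.resize(a[115:255,170:410],(800,467)))"
```

```text
14.55 [494.3 267.5 169. ] [3.142 0.    1.592] [-0.1 -0.7  0.3] 0.47 0.0
xyz [3.00e-03 1.30e-02 3.04e+00] a [0.   0.   0.03]
```

View pics/c7.png

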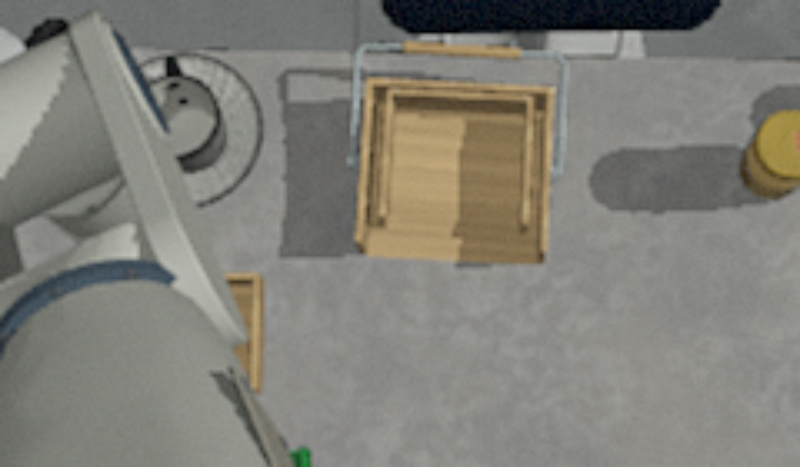

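Medium tray is home and well centred in the caddy (its back-wall rim meets the caddy's at about (460,93) in the crop). Next: grip the small tray.

Call:
drive_tool:
  plan:
    - {"x": 0,"y": 0.01,"z": 0.8,"ax": 0,"ay": 0,"az": 0,"hand": 40}
    - {"x": 0,"y": 0.01,"z": 1.6,"ax": 0,"ay": 0,"az": 0,"hand": 40}
    - {"x": 0,"y": 0.01,"z": 2.3,"ax": 0,"ay": 0,"az": 0,"hand": 40}
    - {"x": 0,"y": 0.01,"z": 2.8,"ax": 0,"ay": 0,"az": 0,"hand": 40}
    - {"x": 0,"y": 0.01,"z": 3.04,"ax": 0,"ay": 0,"az": 0,"hand": 30}
    - {"x": 0,"y": 0.01,"z": 3.04,"ax": 0,"ay": 0,"az": 0,"hand": 2}
    - {"x": 0,"y": 0.01,"z": 3.04,"ax": 0,"ay": 0,"az": 0,"hand": 2}
    - {"x": 0,"y": 0.01,"z": 3.04,"ax": 0,"ay": 0,"az": 0,"hand": 2}
  grip_force: 45

```text
clock: 15.4
eef_pos: [496.2, 267.5, 18.6]
tcp_rot: [3.14, -0.001, 1.59]
contact_force: [0.4, -0.2, -2.1]
opening: 0.061
grasp_force: 47.9
```

Call:
drive_tool:
  plan:
    - {"x": 0,"y": 0,"z": -0.01,"ax": 0,"ay": 0,"az": 0,"hand": 2}
    - {"x": 0,"y": 0,"z": -0.01,"ax": 0,"ay": 0,"az": 0,"hand": 2}

```text
clock: 15.6
eef_pos: [495.6, 267.5, 18.7]
tcp_rot: [3.14, -0.001, 1.59]
contact_force: [-0.2, 0.7, -2.0]
opening: 0.059
grasp_force: 47.9
```

```bash
python3 -c "
from h import *
state();q=cad([-120,0]);go(*q,19,np.pi/2+CY)"
```

```text
15.6 [495.6 267.5  18.7] [ 3.14e+00 -1.00e-03  1.59e+00] [-0.2  0.7 -2. ] 0.06 47.89489924907684
xyz [-4.519 -0.399 -0.01 ] a [ 0.01 -0.01  0.52]
```

Call:
drive_tool:
  plan:
    - {"x": -0.1,"y": -0.2,"z": 0,"ax": 0,"ay": 0,"az": 0,"hand": 2}
    - {"x": -0.4,"y": -0.4,"z": 0,"ax": 0,"ay": 0,"az": 0,"hand": 2}
    - {"x": -0.9,"y": -0.4,"z": 0,"ax": 0,"ay": 0,"az": 0.1,"hand": 2}
    - {"x": -1.4,"y": -0.4,"z": 0,"ax": 0,"ay": 0,"az": 0.2,"hand": 2}
    - {"x": -1.9,"y": -0.4,"z": 0,"ax": 0,"ay": 0,"az": 0.3,"hand": 2}
    - {"x": -2.4,"y": -0.4,"z": 0,"ax": 0,"ay": 0,"az": 0.4,"hand": 2}
    - {"x": -2.9,"y": -0.4,"z": 0,"ax": 0,"ay": 0,"az": 0.5,"hand": 2}
    - {"x": -3.4,"y": -0.4,"z": 0,"ax": 0,"ay": 0,"az": 0.52,"hand": 2}

```text
clock: 16.4
eef_pos: [477.5, 95.8, 18.0]
tcp_rot: [-3.141, 0.0, 1.536]
contact_force: [1.0, -0.0, -2.2]
opening: 0.062
grasp_force: 48.0
```

```bash
python3 -c "
from h import *
state();q=cad([-120,0]);go(*q,19,np.pi/2+CY)"
```

```text
16.4 [477.5  95.8  18. ] [-3.141  0.     1.536] [ 1.  -0.  -2.2] 0.06 48.00650775432587
xyz [-1.09   0.09  -0.021] a [-0.  0. -0.]
```

Call:
drive_tool:
  plan:
    - {"x": -0.4,"y": 0,"z": 0,"ax": 0,"ay": 0,"az": 0,"hand": 2}
    - {"x": -0.8,"y": 0,"z": 0,"ax": 0,"ay": 0,"az": 0,"hand": 2}
    - {"x": -1.07,"y": 0,"z": 0,"ax": 0,"ay": 0,"az": 0,"hand": 2}
    - {"x": -1.07,"y": 0,"z": 0,"ax": 0,"ay": 0,"az": 0,"hand": 2}
    - {"x": -1.07,"y": 0,"z": 0,"ax": 0,"ay": 0,"az": 0,"hand": 30}
    - {"x": -1.07,"y": 0,"z": 0,"ax": 0,"ay": 0,"az": 0,"hand": 30}
    - {"x": -1.07,"y": 0,"z": -0.6,"ax": 0,"ay": 0,"az": 0,"hand": 30}
    - {"x": -1.07,"y": 0,"z": -1.3,"ax": 0,"ay": 0,"az": 0,"hand": 30}

```text
clock: 17.2
eef_pos: [475.4, 44.1, 82.6]
tcp_rot: [-3.138, 0.0, 1.537]
contact_force: [0.3, 0.6, -0.7]
opening: 0.351
grasp_force: 0.0
```

Call:
drive_tool:
  plan:
    - {"x": 0,"y": -0.4,"z": 0,"ax": 0,"ay": 0,"az": 0,"hand": 0}
    - {"x": 0,"y": -0.8,"z": 0,"ax": 0,"ay": 0,"az": 0,"hand": 0}
    - {"x": 0,"y": -0.8,"z": 0,"ax": 0,"ay": 0,"az": 0,"hand": 0}
    - {"x": 0,"y": -0.8,"z": 0.4,"ax": 0,"ay": 0,"az": 0,"hand": 0}
    - {"x": 0,"y": -0.8,"z": 0.9,"ax": 0,"ay": 0,"az": 0,"hand": 0}
    - {"x": 0,"y": -0.8,"z": 1.2,"ax": 0,"ay": 0,"az": 0,"hand": 0}
    - {"x": 0,"y": -0.8,"z": 1.25,"ax": 0,"ay": 0,"az": 0,"hand": 0}
    - {"x": 0,"y": -0.8,"z": 1.25,"ax": 0,"ay": 0,"az": 0,"hand": 0}

```text
clock: 18.0
eef_pos: [437.0, 45.1, 20.0]
tcp_rot: [-3.141, 0.0, 1.536]
contact_force: [0.6, 0.7, 0.5]
opening: 0.001
grasp_force: 0.0
```

```bash
python3 -c "
from h import *
state();q=cad([45,0]);print(q);go(*q,22,np.pi/2+CY)"
```

```text
18.0 [437.   45.1  20. ] [-3.141  0.     1.536] [0.6 0.7 0.5] 0.0 0.0
[644.97244031  35.42532154]
xyz [-0.051  4.164 -0.042] a [-0.01  0.    0.01]
```

Call:
drive_tool:
  plan:
    - {"x": 0,"y": 0.25,"z": 0,"ax": 0,"ay": 0,"az": 0,"hand": 0}
    - {"x": 0,"y": 0.4,"z": 0,"ax": 0,"ay": 0,"az": 0,"hand": 0}
    - {"x": -0.01,"y": 0.6,"z": 0,"ax": 0,"ay": 0,"az": 0,"hand": 0}
    - {"x": -0.02,"y": 0.9,"z": -0.02,"ax": 0,"ay": 0,"az": 0,"hand": 0}
    - {"x": -0.03,"y": 1.2,"z": -0.03,"ax": 0,"ay": 0,"az": 0,"hand": 0}
    - {"x": -0.04,"y": 1.5,"z": -0.03,"ax": 0,"ay": 0,"az": 0,"hand": 0}
    - {"x": -0.05,"y": 1.8,"z": -0.03,"ax": 0,"ay": 0,"az": 0,"hand": 0}
    - {"x": -0.05,"y": 2.1,"z": -0.03,"ax": 0,"ay": 0,"az": 0,"hand": 0}

```text
clock: 18.8
eef_pos: [542.8, 38.4, 22.2]
tcp_rot: [3.141, -0.0, 1.536]
contact_force: [-1.7, 0.0, 0.8]
opening: 0.006
grasp_force: 0.8
```

Call:
drive_tool:
  plan:
    - {"x": 0,"y": 0.3,"z": 0,"ax": 0,"ay": 0,"az": 0,"hand": 0}
    - {"x": 0,"y": 0.6,"z": 0,"ax": 0,"ay": 0,"az": 0,"hand": 0}
    - {"x": 0,"y": 0.9,"z": 0,"ax": 0,"ay": 0,"az": 0,"hand": 0}
    - {"x": 0,"y": 1.2,"z": 0,"ax": 0,"ay": 0,"az": 0,"hand": 0}
    - {"x": 0,"y": 1.45,"z": 0,"ax": 0,"ay": 0,"az": 0,"hand": 0}
    - {"x": 0,"y": 1.65,"z": 0,"ax": 0,"ay": 0,"az": 0,"hand": 0}
    - {"x": 0,"y": 1.8,"z": 0,"ax": 0,"ay": 0,"az": 0,"hand": 0}
    - {"x": 0,"y": 1.9,"z": 0,"ax": 0,"ay": 0,"az": 0,"hand": 0}

```text
clock: 19.6
eef_pos: [637.0, 35.3, 21.8]
tcp_rot: [3.142, 0.0, 1.536]
contact_force: [-0.2, -0.1, 0.8]
opening: 0.001
grasp_force: 0.4
```

```bash
python3 -c "
from h import *
state()
a=imaging.grab_frame('side')[140:260,220:380,::-1]
cv2.imwrite('pics/c8.png',cv2.resize(a,(400,300)))"
```

```text
19.6 [637.   35.3  21.8] [3.142 0.    1.536] [-0.2 -0.1  0.8] 0.0 0.43904006481170654
```

View pics/c8.png

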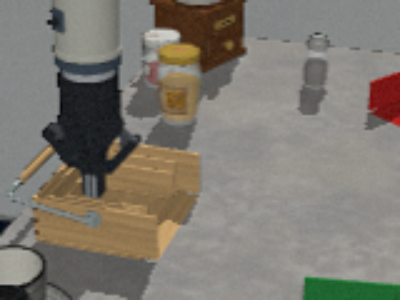

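The small tray is in the nest; finish slowly. (9 pictures viewed so far; one kept for the end.)

Call:
drive_tool:
  plan:
    - {"x": 0,"y": 0.06,"z": 0,"ax": 0,"ay": 0,"az": 0,"hand": 0}
    - {"x": 0,"y": 0.12,"z": 0,"ax": 0,"ay": 0,"az": 0,"hand": 0}
    - {"x": 0,"y": 0.17,"z": 0,"ax": 0,"ay": 0,"az": 0,"hand": 0}
    - {"x": 0,"y": 0.21,"z": 0,"ax": 0,"ay": 0,"az": 0,"hand": 0}

```text
clock: 20.05
eef_pos: [646.9, 35.0, 21.8]
tcp_rot: [-3.141, 0.0, 1.536]
contact_force: [-0.9, -0.3, -0.7]
opening: -0.004
grasp_force: 0.3
```

Call:
drive_tool:
  plan:
    - {"x": 0,"y": 0.04,"z": 0,"ax": 0,"ay": 0,"az": 0,"hand": 0}
    - {"x": 0,"y": 0.06,"z": 0,"ax": 0,"ay": 0,"az": 0,"hand": 0}

```text
clock: 20.25
eef_pos: [647.3, 34.9, 21.5]
tcp_rot: [-3.136, 0.0, 1.536]
contact_force: [-12.5, 1.7, 9.6]
opening: -0.002
grasp_force: 6.4
```

Call:
drive_tool:
  plan:
    - {"x": 0,"y": 0.02,"z": 0,"ax": 0,"ay": 0,"az": 0,"hand": 0}
    - {"x": 0,"y": 0.04,"z": 0,"ax": 0,"ay": 0,"az": 0,"hand": 0}

```text
clock: 20.45
eef_pos: [647.3, 34.9, 21.4]
tcp_rot: [-3.132, 0.0, 1.536]
contact_force: [-20.3, 1.3, 15.7]
opening: -0.003
grasp_force: 10.0
```

Call:
drive_tool:
  plan:
    - {"x": 0,"y": -0.15,"z": 0,"ax": 0,"ay": 0,"az": 0,"hand": 0}
    - {"x": 0,"y": -0.25,"z": -0.4,"ax": 0,"ay": 0,"az": 0,"hand": 0}
    - {"x": 0,"y": -0.25,"z": -1.2,"ax": 0,"ay": 0,"az": 0,"hand": 0}
    - {"x": 0,"y": -0.25,"z": -2.0,"ax": 0,"ay": 0,"az": 0,"hand": 10}
    - {"x": 0,"y": 0.3,"z": -2.3,"ax": 0,"ay": 0,"az": 0,"hand": 24}
    - {"x": 0,"y": 0.9,"z": -2.3,"ax": 0,"ay": 0,"az": 0,"hand": 24}
    - {"x": 0,"y": 1.2,"z": -2.3,"ax": 0,"ay": 0,"az": 0,"hand": 24}
    - {"x": 0,"y": 1.2,"z": -2.3,"ax": 0,"ay": 0,"az": 0,"hand": 24}

```text
clock: 21.25
eef_pos: [713.9, 32.6, 137.1]
tcp_rot: [3.139, -0.0, 1.536]
contact_force: [0.0, 0.7, 0.8]
opening: 0.281
grasp_force: 0.0
```

```bash
python3 -c "
from h import *
state();go(711.5,34.5,50,np.pi/2+CY)"
```

```text
21.25 [713.9  32.6 137.1] [ 3.139 -0.     1.536] [0.  0.7 0.8] 0.28 0.0
xyz [ 0.036 -0.054  1.741] a [ 0.02 -0.   -0.  ]
```

Call:
drive_tool:
  plan:
    - {"x": 0.04,"y": -0.06,"z": 0.3,"ax": 0,"ay": 0,"az": 0,"hand": 24}
    - {"x": 0.04,"y": -0.06,"z": 0.7,"ax": 0,"ay": 0,"az": 0,"hand": 24}
    - {"x": 0.04,"y": -0.06,"z": 1.0,"ax": 0,"ay": 0,"az": 0,"hand": 24}
    - {"x": 0.04,"y": -0.06,"z": 1.3,"ax": 0,"ay": 0,"az": 0,"hand": 24}
    - {"x": 0.04,"y": -0.06,"z": 1.55,"ax": 0,"ay": 0,"az": 0,"hand": 24}
    - {"x": 0.04,"y": -0.06,"z": 1.74,"ax": 0,"ay": 0,"az": 0,"hand": 24}
    - {"x": 0.04,"y": -0.06,"z": 1.74,"ax": 0,"ay": 0,"az": 0,"hand": 24}

```text
clock: 21.95
eef_pos: [707.9, 34.8, 48.1]
tcp_rot: [-3.139, 0.0, 1.536]
contact_force: [0.6, -0.5, 0.5]
opening: 0.277
grasp_force: 0.0
```

Call:
drive_tool:
  plan:
    - {"x": 0,"y": 0,"z": 0,"ax": 0,"ay": 0,"az": 0,"hand": 8}
    - {"x": 0,"y": 0,"z": 0,"ax": 0,"ay": 0,"az": 0,"hand": 8}
    - {"x": 0,"y": 0,"z": 0,"ax": 0,"ay": 0,"az": 0,"hand": 8}
    - {"x": 0,"y": 0,"z": 0,"ax": 0,"ay": 0,"az": 0,"hand": 8}
  grip_force: 20

```text
clock: 22.35
eef_pos: [709.8, 34.8, 50.6]
tcp_rot: [3.14, -0.0, 1.536]
contact_force: [2.5, -0.6, 0.6]
opening: 0.13
grasp_force: 21.6
```

Run:
```python
from h import *
state()
f=lambda a:np.r_[-110*np.cos(a),110*np.sin(a)]
for s,L in((3.0,(2.85,2.7,2.5,2.3,2.1,1.9,1.7,1.5)),(1.5,(1.3,1.1,.9,.7,.5,.3,.15,0))):
  for a in L:
    q=f(a)-f(s);print(s,a,"y %.2f z %.2f"%(q[0]/50,-q[1]/50))
```

```text
22.35 [709.8  34.8  50.6] [ 3.14  -0.     1.536] [ 2.5 -0.6  0.6] 0.13 21.639692187309265
3.0 2.85 y -0.07 z -0.32
3.0 2.7 y -0.19 z -0.63
3.0 2.5 y -0.42 z -1.01
3.0 2.3 y -0.71 z -1.33
3.0 2.1 y -1.07 z -1.59
3.0 1.9 y -1.47 z -1.77
3.0 1.7 y -1.89 z -1.87
3.0 1.5 y -2.33 z -1.88
1.5 1.3 y -0.43 z 0.07
1.5 1.1 y -0.84 z 0.23
1.5 0.9 y -1.21 z 0.47
1.5 0.7 y -1.53 z 0.78
1.5 0.5 y -1.78 z 1.14
1.5 0.3 y -1.95 z 1.54
1.5 0.15 y -2.02 z 1.87
1.5 0 y -2.04 z 2.19
```

Call:
drive_tool:
  plan:
    - {"x": 0,"y": -0.07,"z": -0.32,"ax": 0,"ay": 0,"az": 0,"hand": 8}
    - {"x": 0,"y": -0.19,"z": -0.63,"ax": 0,"ay": 0,"az": 0,"hand": 8}
    - {"x": 0,"y": -0.42,"z": -1.01,"ax": 0,"ay": 0,"az": 0,"hand": 8}
    - {"x": 0,"y": -0.71,"z": -1.33,"ax": 0,"ay": 0,"az": 0,"hand": 8}
    - {"x": 0,"y": -1.07,"z": -1.59,"ax": 0,"ay": 0,"az": 0,"hand": 8}
    - {"x": 0,"y": -1.47,"z": -1.77,"ax": 0,"ay": 0,"az": 0,"hand": 8}
    - {"x": 0,"y": -1.89,"z": -1.87,"ax": 0,"ay": 0,"az": 0,"hand": 8}
    - {"x": 0,"y": -2.33,"z": -1.88,"ax": 0,"ay": 0,"az": 0,"hand": 8}

```text
clock: 23.15
eef_pos: [593.9, 38.9, 146.5]
tcp_rot: [3.136, -0.0, 1.536]
contact_force: [3.8, -0.3, 1.8]
opening: 0.127
grasp_force: 20.7
```

Call:
drive_tool:
  plan:
    - {"x": 0,"y": -0.43,"z": 0.07,"ax": 0,"ay": 0,"az": 0,"hand": 8}
    - {"x": 0,"y": -0.84,"z": 0.23,"ax": 0,"ay": 0,"az": 0,"hand": 8}
    - {"x": 0,"y": -1.21,"z": 0.47,"ax": 0,"ay": 0,"az": 0,"hand": 8}
    - {"x": 0,"y": -1.53,"z": 0.78,"ax": 0,"ay": 0,"az": 0,"hand": 8}
    - {"x": 0,"y": -1.78,"z": 1.14,"ax": 0,"ay": 0,"az": 0,"hand": 8}
    - {"x": 0,"y": -1.95,"z": 1.54,"ax": 0,"ay": 0,"az": 0,"hand": 8}
    - {"x": 0,"y": -2.02,"z": 1.87,"ax": 0,"ay": 0,"az": 0,"hand": 8}
    - {"x": 0,"y": -2.04,"z": 2.1,"ax": 0,"ay": 0,"az": 0,"hand": 8}

```text
clock: 23.95
eef_pos: [491.2, 42.5, 38.7]
tcp_rot: [3.14, -0.0, 1.536]
contact_force: [4.5, -0.1, 1.4]
opening: 0.132
grasp_force: 20.4
```

```bash
python3 -c "
from h import *
state();go(*cad([-110,0]),35,np.pi/2+CY)"
```

```text
23.95 [491.2  42.5  38.7] [ 3.14  -0.     1.536] [ 4.5 -0.1  1.4] 0.13 20.380277037620544
xyz [-0.035 -0.021  0.075] a [ 0.02 -0.    0.  ]
```

Call:
drive_tool:
  plan:
    - {"x": 0,"y": -0.01,"z": 0.04,"ax": 0,"ay": 0,"az": 0,"hand": 8}
    - {"x": 0,"y": -0.01,"z": 0.08,"ax": 0,"ay": 0,"az": 0,"hand": 8}
    - {"x": 0,"y": -0.01,"z": 0.1,"ax": 0,"ay": 0,"az": 0,"hand": 8}
    - {"x": 0,"y": -0.01,"z": 0.1,"ax": 0,"ay": 0,"az": 0,"hand": 8}

```text
clock: 24.35
eef_pos: [491.2, 42.6, 35.8]
tcp_rot: [3.14, -0.0, 1.536]
contact_force: [-3.4, -0.1, 25.4]
opening: 0.13
grasp_force: 23.0
```

Call:
drive_tool:
  plan:
    - {"x": 0,"y": 0,"z": 0.04,"ax": 0,"ay": 0,"az": 0,"hand": 8}
    - {"x": 0,"y": 0,"z": 0.04,"ax": 0,"ay": 0,"az": 0,"hand": 8}

```text
clock: 24.55
eef_pos: [491.3, 42.6, 33.9]
tcp_rot: [3.14, -0.0, 1.536]
contact_force: [-4.1, 0.9, 26.0]
opening: 0.128
grasp_force: 24.0
```

Call:
drive_tool:
  plan:
    - {"x": 0,"y": 0,"z": -0.03,"ax": 0,"ay": 0,"az": 0,"hand": 24}
    - {"x": 0,"y": 0,"z": -0.03,"ax": 0,"ay": 0,"az": 0,"hand": 24}
    - {"x": 0,"y": 0,"z": -0.03,"ax": 0,"ay": 0,"az": 0,"hand": 24}
    - {"x": 0,"y": 0,"z": -0.4,"ax": 0,"ay": 0,"az": 0,"hand": 24}
    - {"x": 0,"y": 0,"z": -1.1,"ax": 0,"ay": 0,"az": 0,"hand": 30}
    - {"x": 0,"y": 0,"z": -1.9,"ax": 0,"ay": 0,"az": 0,"hand": 40}
    - {"x": 0,"y": 0,"z": -2.7,"ax": 0,"ay": 0,"az": 0,"hand": 40}
    - {"x": 0,"y": 0,"z": -3.4,"ax": 0,"ay": 0,"az": 0,"hand": 40}

```text
clock: 25.35
eef_pos: [489.7, 42.4, 203.4]
tcp_rot: [-3.141, 0.0, 1.536]
contact_force: [0.8, -0.2, -0.2]
opening: 0.47
grasp_force: 0.0
```

Call:
drive_tool:
  plan:
    - {"x": -0.7,"y": -0.1,"z": 0,"ax": 0,"ay": 0,"az": 0,"hand": 40}
    - {"x": -1.5,"y": -0.3,"z": 0,"ax": 0,"ay": 0,"az": 0,"hand": 40}
    - {"x": -2.3,"y": -0.5,"z": 0,"ax": 0,"ay": 0,"az": 0,"hand": 40}
    - {"x": -3.1,"y": -0.7,"z": 0,"ax": 0,"ay": 0,"az": 0,"hand": 40}
    - {"x": -3.9,"y": -1.0,"z": 0,"ax": 0,"ay": 0,"az": 0,"hand": 40}
    - {"x": -4.7,"y": -1.3,"z": 0,"ax": 0,"ay": 0,"az": 0,"hand": 40}
    - {"x": -5.3,"y": -1.6,"z": 0,"ax": 0,"ay": 0,"az": 0,"hand": 40}
    - {"x": -5.3,"y": -1.6,"z": 0,"ax": 0,"ay": 0,"az": 0,"hand": 40}

```text
clock: 26.15
eef_pos: [398.9, -222.1, 201.5]
tcp_rot: [-3.14, 0.0, 1.532]
contact_force: [0.3, 0.4, -0.1]
opening: 0.467
grasp_force: 0.0
```

```bash
python3 -c "
from h import *
state()
a=imaging.grab_frame('top')[110:245,190:430,::-1];b=imaging.grab_frame('side')[140:260,200:360,::-1]
cv2.imwrite('pics/c9.png',np.hstack([cv2.resize(a,(430,300)),cv2.resize(b,(370,300))]))"
```

```text
26.15 [ 398.9 -222.1  201.5] [-3.14   0.     1.532] [ 0.3  0.4 -0.1] 0.47 0.0
```

View pics/c9.png

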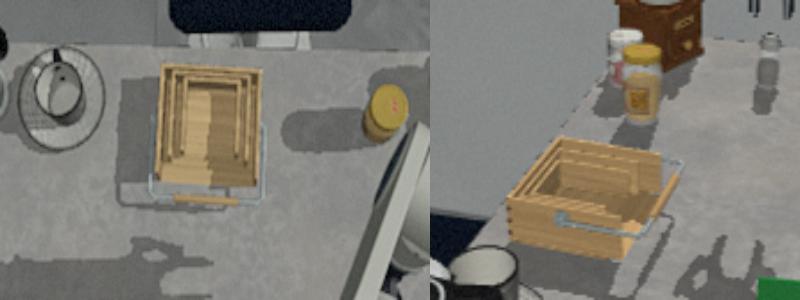

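Both trays are nested home and the handle lies level across the open front (roller at (205,200) in the top crop, (665,197) in the side crop). The cup, saucer and jars have not moved.

```bash
python3 -c "
from rig import r
print(r.sign_off())"
```

```text
the job is handed in; nothing more can be done
None
```

The job is handed in: the medium and small trays are slid fully home in the caddy, the handle is down across the front, and the cup, saucer and jars look undisturbed in the final pictures.

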